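# Bolt the specimen case shut against its spring catch

### The job

Bolt the specimen case shut: with one fingertip press the spring catch plate fully down and keep it down, while the outside of the other fingertip pushes the bolt's upright thumb plate across, all the way until the bolt stops in the keeper. Then take both fingers away so that the catch springs up again and locks the bolt. Do not grip or lift anything, and leave the puck, the lens and the jar where they stand.

Things in the scene. Friction and masses are not known exactly. Their poses are not given: they have to be found in the camera images.
- case: Grey specimen case fixed to the bench, 220 (x) x 380 (y) x 60 mm high, flat two-leaf lid with bolt and catch on top. Origin: centre of its underside; z up; the bolt slides to its +y. Place and yaw vary. Steel brackets over the bolt at case y -105, +62, +111 mm (case x 11 to 49) reach 84 mm above the origin.
- bolt (a joint): Travel of the bolt to the case's +y: 0 withdrawn (start), 0.040 m fully in the keeper at its stop. About 2.5 N friction; stays where left. The catch's tooth blocks it after 2 mm unless the catch is at least 6 mm down; a rack of lugs makes the catch bite again if let up on the way. Beyond 36 mm the catch can spring up and lock.
- thumb_plate (a point): Centre of the top edge of the bolt's upright steel thumb plate, 32 (case x) x 10 (case y) mm, 40 mm tall. Its top is 116 mm and the flat bar below it 78 mm above the case's origin. Starts at case x +30, y -30 mm and travels with the bolt. Push its -y face towards +y; nothing else stands above the bar for 60 mm on that side.
- catch (a joint): Depth the catch plate is pressed: 0 up (locking), 0.010 m fully down at its stop. The spring takes about 2.4 N to start and 6.4 N fully down; it springs back by itself.
- catch_top (a point): Centre of the top of the catch, a level dark steel plate 36 (case x) x 110 (case y) mm that goes straight down wherever it is pressed. Centre at case x -30, y -25 mm (60 mm to the -x side of the thumb plate's line); top 100 mm above the case's origin when up, 90 mm when down. A fingertip can slide along it while pressing; one at the same height on the bolt's side clears the bolt bar and brackets.
- puck: Bystander: pale blue resin specimen puck, 32 mm diameter, 20 mm high, loose on the case's lid. Origin at the centre of its underside.
- objective: Bystander: dark steel microscope objective lens, 29 mm diameter, 46 mm high, standing loose on the case's lid. Origin at the centre of its underside.
- jar: Bystander: small amber glass jar with a black cap, 52 mm diameter, 60 mm high, loose on the bench beyond the case. Origin at the centre of its underside.

How it is judged (in metres and radians):
On the way, in this order (a step that is already met when the one before it is completed fails the run):
1. a fingertip presses the catch down while the bolt is still withdrawn (value of joint catch above 0.006 m and value of joint bolt below 0.004 m and contact force between the fingers and catch above 1 N), for 0.05 s.
2. one fingertip holds the catch down while the other pushes the bolt across (value of joint catch above 0.006 m and value of joint bolt above 0.008 m and contact force between the fingers and catch above 1 N and contact force between the fingers and bolt above 0.5 N), for 0.05 s.
At the end, for the whole second after the job is handed in: The bolt is at least 36.5 mm across (of 40), at rest, the catch has sprung up again to within 2 mm and locks it, and puck, lens and jar are within 20 mm of where they stood (value of joint bolt above 0.0365 m and value of joint catch below 0.002 m and velocity of joint bolt below 0.005 m/s and distance of each of puck, objective, jar from where it was at the start of the episode below 0.02 m); the robot touches nothing.
It fails at once if the catch was let up while the bolt was still on its way (value of joint bolt between 0.008 and 0.034 m and value of joint catch below 0.003 m).
It fails at once if the puck, the lens or the jar was lifted, carried or knocked (distance of any of puck, objective, jar from where it was at the start of the episode above 0.02 m).
It also fails if it takes over 32 s, if anything falls off the work surface, if the arm or the gripper's body presses on something with over 40 N, if the wrist force passes 120 N, or if a joint passes its speed limit or range.

### The arm

A 7-joint arm with a two-finger parallel gripper is mounted at the origin on the work surface. World frame = base frame: x ahead of the robot, y to its left, z up, the work surface at z = 0. Lengths are in m, angles in degrees, forces in N, time in s.
With the tool pointing down it reaches from about 0.425 to 0.875 m from the base axis. Payload 4.7 kg.
Tool frame: the origin (TCP) lies midway between the tips of the shut fingers; the grasp point (between the pads) lies 19 mm behind it; z points along the fingers, y is the line along which they close (so a half turn about z gives the same grasp; the last joint's range is limited). The gripper opens to 87 mm and grips with 3 to 60 N. Pads are 19 mm wide; open, the fingers measure 117 mm over their backs; the gripper's body (75 mm by 190 mm) begins 51 mm behind the grasp point.
Start: joints at [-72.645, 18.392, -4.016, 83.108, 1.295, 78.541, -3.26], TCP at [0.185, 0.623, 0.223] pointing down, gripper open.
Joint ranges: [-163.93, 163.93], [-17.29, 119.83], [-79.2, 71.16], [3.27, 140.29], [-89.18, 269.18], [5.43, 117.66], [-154.24, 154.24]. Speed limits (degrees/s): [147.25, 147.25, 180, 180, 180, 180, 180].

### API

Orientations are given as [roll, pitch, yaw] about the fixed x, y, z axes, in that order (R = Rz(yaw) Ry(pitch) Rx(roll)).
In Python, from cell import env, viewer, boxes_of, masks_of gives the robot as it stands. The module is installed in compiled form; this text tells all that it offers.
- The arm moves only by the tool apply_moves, never from a script. Its argument "moves" is a list of rows, each a list of 7 numbers: the shift along the tool's x, y, z scaled (see below), then the turn, a rotation vector about the tool's x, y, z scaled (see below), then the opening, from 0 (shut) to 1 (fully open). A call has 1 to 20 rows; each row is the pose to reach, as a shift and turn from the pose commanded when the call began, along the tool's axes at that moment; what a row does not reach only later rows make up. The controller multiplies each number of a shift by 0.2 m and each number of a turn by 1.5 rad. A row lasts 1/10 s, in which the tool goes at most 50 mm and 8.59 degrees, less where a joint would pass 70% of its speed; a pose out of reach is approached as far as the arm can. A call with a number of a shift or a turn outside -1 to 1 is refused whole. A call with a gripper value outside its range is refused whole. The fingers move at their own pace and stop on an object; "grip_force" is the grip in N (left out, the last holds). Time passes only in rows, so rows that repeat a pose let the fingers close. It gives the time, the measured TCP pose, the force, the opening and the grip force at its end, in the units of the state.
- env.get_obs(): the state, without advancing time (a new reading comes with each control period).
- viewer.read_camera(name): name is "side" or "top"; returns the picture (400x640x3 uint8, red, green, blue); there is no depth.
- viewer.get_calibration(name): a dict with "fov_y" (degrees; the focal length in pixels is half the picture's height over the tangent of half this angle, whatever the lens; pixels are square), "cx", "cy" (the principal point, pixels), "k1" (the pictures are not rectified: a ray, as slopes to the right and down, at radius r is drawn at 1 + k1 r^2 times it, then the intrinsics apply), "position" and "orientation" of the camera in the world. Camera axes: x right, y up, looking along -z (the intrinsics and any distortion apply to the point x, -y, -z); pixel columns grow to the right and rows downward; lengths in m; the calibration is good to about 2 mm. A picture is of the moment at which its call begins. get_calibration takes no time and is no camera call.
- env.sign_off(): hands the job in; it is judged then, once.
Trained networks look in the newest picture that a camera, given by its name, has taken for a name from the list of things; names that differ only in an ending like _2 or _b are one class to them, and where a whole thing is asked for, a point or a joint stands for the part that bears it (a point fixed in the world has none). Each returns a list of dicts, best first, with "conf" (0 to 1); they miss things now and then, are a little off and sometimes report something else, mostly with a low value. They report only what shows in the picture. A call takes as long as a camera call.
- boxes_of(camera, target): "location" ([column, row] in pixels, amid what is visible of it).
- masks_of(camera, target): "pixels" (400x640 bool, what is visible of it) and "location" ([column, row] in pixels, amid what is visible of it).
The state is a dict: "time_s": time; "qpos": joint angles; "joint_velocities": joint speeds; "effort": joint torques, N m; "tool_pos": TCP position; "tool_rot": TCP orientation; "force": force on the tool from outside, world axes, zero at the start; "wrist_torque": the same for the moment, N m; "grip_width": finger opening in m; "grasp_force": force on a finger pad.
Only numpy, scipy, OpenCV 4.12 (cv2) and the standard library are available. Lean on these libraries where they do the work, as an engineer would, in place of code of your own. Each camera call takes 0.05 s, during which the arm holds its last target. There are 200 camera calls.

## Working session

There is one attempt and no reset: what is moved stays moved. The work goes in short steps, Python scripts to look and compute and a tool call to move; the robot and the scene stay as the last step left them, time stands still between calls to the robot, and variables do not carry over. Pictures are saved under pics/ and viewed, at most 10 in all, crops included, and the job is handed in when it is done.

Besides the shell and the picture viewer there is one more tool, called as name([rows], argument=value, ...), one row to a line, values as JSON. apply_moves: Moves the arm, as the interface text tells. Shifts and turns lie within -1 to 1; 1 stands for 0.2 m of shift or 1.5 rad of turn. Its arguments: {"type":"object","properties":{"moves":{"type":"array","items":{"type":"array","items":{"type":"number","minimum":-1,"maximum":1}}},"grip_force":{"type":"number"}},"required":["moves"]}

```bash
mkdir -p pics; cat > h.py <<'E'
import numpy as np, cv2
from scipy.spatial.transform import Rotation as R
from cell import env, viewer, boxes_of, masks_of
def cal(n):
    c=viewer.get_calibration(n); f=200/np.tan(np.radians(c["fov_y"])/2)
    o=c["orientation"]; Rm=R.from_euler('xyz',o,degrees=True).as_matrix()
    return c,f,Rm,np.array(c["position"])
def ray(n,px):
    c,f,Rm,p=cal(n); d=np.array([(px[0]-c["cx"])/f,(px[1]-c["cy"])/f]); u=d.copy()
    for _ in range(20): u=d/(1+c["k1"]*(u@u))
    return p,Rm@np.array([u[0],-u[1],-1])
def atz(n,px,z):
    p,d=ray(n,px); return p+d*(z-p[2])/d[2]
def proj(n,X):
    c,f,Rm,p=cal(n); v=Rm.T@(np.array(X)-p); u=np.array([v[0],-v[1]])/-v[2]
    u=u*(1+c["k1"]*(u@u)); return u*f+[c["cx"],c["cy"]]
E
python3 - <<'E'
from h import *
for n in("top","side"):
    im=viewer.read_camera(n); cv2.imwrite(f"pics/{n}0.png",im[...,::-1]); print(viewer.get_calibration(n))
    for t in("case","thumb_plate","catch_top","puck","objective","jar"):
        print(n,t,[(np.round(b["location"]),round(b["conf"],2)) for b in boxes_of(n,t)][:3])
print(env.get_obs())
E
```

```text
{'fov_y': 47.8547371756971, 'cx': 318.6476149844856, 'cy': 200.09987743994182, 'k1': -0.08279337000004709, 'position': array([0.57263022, 0.10089766, 0.76306694]), 'orientation': array([  4.67747064,  -0.87926325, -91.14705962])}
top case [(array([427., 238.]), 0.65)]
top thumb_plate [(array([454., 232.]), 0.69)]
top catch_top []
top puck [(array([334., 260.]), 0.91)]
top objective [(array([347., 165.]), 0.58)]
top jar [(array([473., 138.]), 0.59)]
{'fov_y': 42.49804396905268, 'cx': 321.27758293970703, 'cy': 197.77970570047896, 'k1': -0.014906316367311325, 'position': array([ 0.30827672, -0.59037202,  0.65234123]), 'orientation': array([ 54.44464593,   0.05644742, -26.1273487 ])}
side case [(array([325., 321.]), 0.93)]
side thumb_plate [(array([347., 305.]), 0.92)]
side catch_top [(array([310., 294.]), 0.77), (array([325., 318.]), 0.28)]
side puck [(array([274., 240.]), 0.77)]
side objective [(array([352., 214.]), 0.54)]
side jar [(array([447., 308.]), 0.94)]
{'time_s': 0.7, 'qpos': array([-72.64465479,  18.3897872 ,  -4.01785116,  83.10627418,
         1.29392026,  78.54194097,  -3.25995536]), 'joint_velocities': array([-0.03375211,  0.09456709, -0.09100838, -0.01222434,  0.00413444,
       -0.0935108 ,  0.05949426]), 'effort': array([-2.47861853e-04, -4.90949106e+01, -4.02997741e-01, -3.12696576e+01,
       -6.37901109e-02,  3.36085015e-02,  3.15659929e-05]), 'tool_pos': array([0.18513672, 0.62310227, 0.2226222 ]), 'tool_rot': array([1.79992923e+02, 1.14363915e-03, 1.63454914e+02]), 'force': array([-0.0700225 , -0.01819258,  0.59031002]), 'wrist_torque': array([0.03466625, 0.01256126, 0.02338184]), 'grasp_force': 0.0, 'grip_width': 0.0866005866797776}
```

View pics/top0.png

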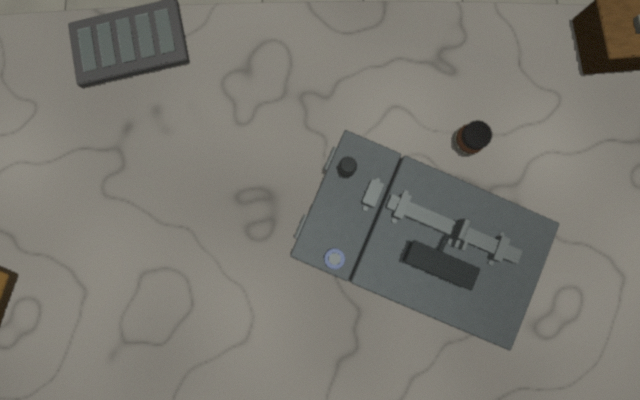

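View pics/side0.png

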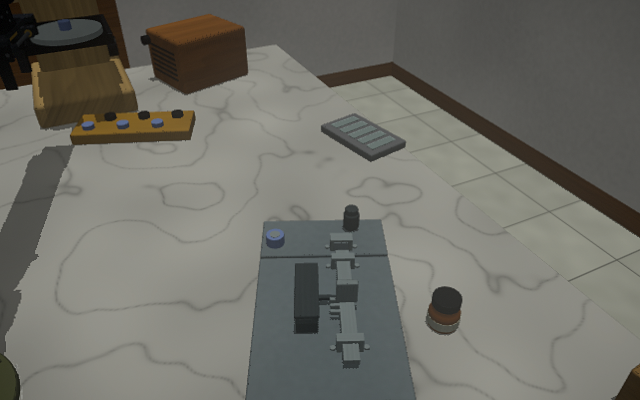

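The top picture shows the case with lid corners near (345,131), (558,224), (511,349) and (291,255). The catch is around (442,265), the thumb plate around (461,233) and the keeper on the left. The side picture agrees: puck (274,240), lens (352,214), jar (446,310).

```bash
cat >> h.py <<'E'
def c2w(q,P):
    c,s=np.cos(q[2]),np.sin(q[2]); P=np.atleast_2d(P)
    return np.c_[q[0]+c*P[:,0]-s*P[:,1],q[1]+s*P[:,0]+c*P[:,1],P[:,2]]
E
python3 - <<'E'
from h import *
from scipy.optimize import least_squares
C=[("top",(345,131),(.11,.19,.06)),("top",(291,255),(-.11,.19,.06)),("top",(558,224),(.11,-.19,.06)),("top",(511,349),(-.11,-.19,.06)),
("side",(263,221),(-.11,.19,.06)),("side",(381,220),(.11,.19,.06))]
def f(q): return np.concatenate([proj(n,c2w(q,P)[0])-px for n,px,P in C])
s=least_squares(f,[.55,-.02,-.4],loss='soft_l1'); q=s.x
print(q,np.degrees(q[2]),np.round(f(q).reshape(-1,2),1))
np.save("q.npy",q)
out=[]
for n in("top","side"):
    im=cv2.imread(f"pics/{n}0.png"); im=cv2.resize(im,None,fx=3,fy=3,interpolation=cv2.INTER_CUBIC)
    def poly(P):
        pts=np.array([proj(n,X)*3+1 for X in c2w(q,P)]).astype(int); cv2.polylines(im,[pts],True,(0,0,255),1)
    def rect(cx,cy,w,h,z): poly([(cx+a*w/2,cy+b*h/2,z) for a,b in((1,1),(1,-1),(-1,-1),(-1,1))])
    rect(-.03,-.025,.036,.11,.1); rect(.03,-.03,.032,.01,.116); rect(0,0,.22,.38,.06)
    x,y=(270,110) if n=="top" else (230,200)
    im=im[y*3:(y+190)*3,x*3:(x+260)*3]; out.append(cv2.resize(im,(780,570)))
    cv2.imwrite(f"pics/{n}fit.png",out[-1])
for t in("puck","objective"):
    b=boxes_of("top",t)[0]["location"]; print(t,atz("top",b,.08))
b=atz("top",(474,138),.05);print(b)
t=env.get_obs(); print(t["tool_pos"])
E
```

```text
[ 0.56416152 -0.08249591 -0.43011841] -24.643969688887616 [[ 0.3 -2.5]
 [-1.6  1.3]
 [ 3.  -0.6]
 [ 0.3  2.8]
 [ 0.3 -0.4]
 [-0.1 -1.4]]
puck [0.53774776 0.06826185 0.08      ]
objective [0.68177135 0.04412726 0.08      ]
[ 0.72775206 -0.16702025  0.05      ]
[0.1851433  0.62309556 0.22260713]
```

View pics/topfit.png

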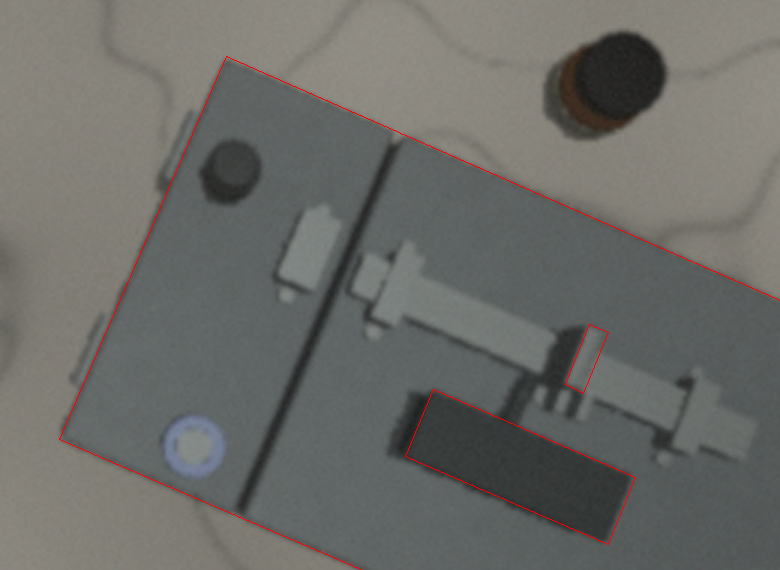

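View pics/sidefit.png

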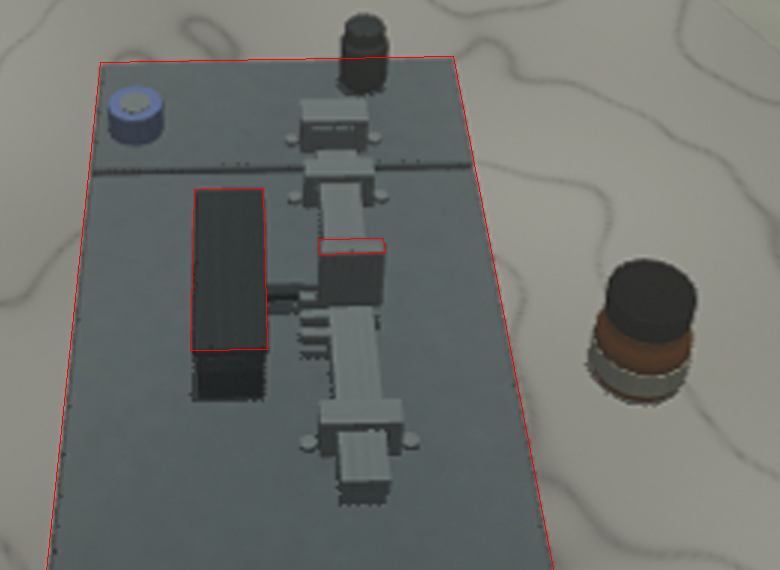

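Overlay of the fitted case: catch, thumb plate and lid outlines all match in both views to about 1–2 mm. I'll put the finger line along case x, with one finger on the catch and the other behind the thumb plate. Next I work out the swing over.

```bash
cat >> h.py <<'E'
def rel(p0,yaw0,p1,yaw1):
    Rm=R.from_euler('xyz',[180,0,yaw0],degrees=True).as_matrix()
    d=Rm.T@(np.array(p1)-p0)/.2; return np.round(d,3),round(-np.radians(yaw1-yaw0)/1.5,3)
E
python3 - <<'E'
from h import *
q=np.load("q.npy"); g=c2w(q,[0,-.058,.2226])[0]; print(g)
yaws=np.linspace(163.455,65.356,5); a=np.radians(np.linspace(73.45,np.degrees(np.arctan2(g[1],g[0])),5)); r=np.linspace(.65,np.hypot(*g[:2]),5)
P=np.c_[r*np.cos(a),r*np.sin(a),np.full(5,.2226)]
for i in range(4): print(rel(P[i],yaws[i],P[i+1],yaws[i+1]))
E
```

```text
[ 0.53997677 -0.13521306  0.2226    ]
(array([-1.167, -0.342, -0.   ]), np.float64(0.285))
(array([-1.138, -0.282, -0.   ]), np.float64(0.285))
(array([-1.106, -0.225, -0.   ]), np.float64(0.285))
(array([-1.071, -0.171, -0.   ]), np.float64(0.285))
```

apply_moves([
  [-0.25,-0.06,0,0,0,0.06,0.55],
  [-0.5,-0.12,0,0,0,0.12,0.55],
  [-0.75,-0.19,0,0,0,0.18,0.55],
  [-1,-0.25,0,0,0,0.24,0.55],
  [-1,-0.25,0,0,0,0.24,0.55],
])

```text
time_s: 1.3
tool_pos: [0.3713, 0.5123, 0.223]
tool_rot: [179.9, 0.3, 142.0]
force: [0.1, 0.2, 0.1]
grip_width: 0.0549
grasp_force: 0.0
```

apply_moves([
  [-0.25,-0.06,0,0,0,0.06,0.55],
  [-0.5,-0.12,0,0,0,0.12,0.55],
  [-0.75,-0.19,0,0,0,0.18,0.55],
  [-1,-0.25,0,0,0,0.24,0.55],
  [-1,-0.25,0,0,0,0.24,0.55],
])

```text
time_s: 1.8
tool_pos: [0.4975, 0.3495, 0.2232]
tool_rot: [179.9, 0.3, 121.4]
force: [-0.2, 0.2, 0.7]
grip_width: 0.0481
grasp_force: 0.0
```

apply_moves([
  [-0.25,-0.06,0,0,0,0.06,0.55],
  [-0.5,-0.12,0,0,0,0.12,0.55],
  [-0.75,-0.19,0,0,0,0.18,0.55],
  [-1,-0.25,0,0,0,0.24,0.55],
  [-1,-0.25,0,0,0,0.24,0.55],
])

```text
time_s: 2.3
tool_pos: [0.5583, 0.1532, 0.2233]
tool_rot: [179.9, 0.2, 100.9]
force: [0.3, -1.3, 0.6]
grip_width: 0.0478
grasp_force: 0.0
```

```bash
python3 - <<'E'
from h import *
q=np.load("q.npy"); g=c2w(q,[0,-.058,.2])[0]; o=env.get_obs()
print(o["time_s"],o["tool_pos"],o["tool_rot"],o["qpos"],o["grip_width"])
print(rel(o["tool_pos"],o["tool_rot"][2],g,65.356))
E
```

```text
2.3 [0.55833109 0.15316472 0.22327562] [179.91250122   0.21211218 100.88730574] [-38.44848339   9.80639837  23.02320916  94.42626629  -3.70327827
  76.49280897  -3.97820061] 0.04778598993475087
(array([-1.399, -0.362,  0.116]), np.float64(0.413))
```

apply_moves([
  [-0.25,-0.06,0,0,0,0.07,0.55],
  [-0.5,-0.12,0,0,0,0.14,0.55],
  [-0.75,-0.19,0,0,0,0.21,0.55],
  [-0.9,-0.23,0,0,0,0.28,0.55],
  [-0.9,-0.23,0,0,0,0.28,0.55],
])

```text
time_s: 2.8
tool_pos: [0.5466, -0.0305, 0.2232]
tool_rot: [179.9, 0.1, 76.9]
force: [-1.0, -0.3, -0.2]
grip_width: 0.0476
grasp_force: 0.0
```

```bash
python3 - <<'E'
from h import *
q=np.load("q.npy"); g=c2w(q,[0,-.06,.15])[0]; o=env.get_obs()
print(o["time_s"],o["tool_pos"],o["tool_rot"],o["qpos"],o["grip_width"])
print(rel(o["tool_pos"],o["tool_rot"][2],g,65.356))
E
```

```text
2.8 [ 0.54661934 -0.03046233  0.22324795] [1.79913392e+02 9.95932874e-02 7.69168975e+01] [-29.34717058   5.89453486  32.01659438  98.94201065  -3.09938881
  76.00777973  -9.80347767] 0.047635087439870216
(array([-0.527,  0.084,  0.366]), np.float64(0.135))
```

apply_moves([
  [-0.2,0.04,0.0,0,0,0.06,0.55],
  [-0.4,0.07,0.0,0,0,0.12,0.55],
  [-0.525,0.085,0.1,0,0,0.135,0.55],
  [-0.525,0.085,0.25,0,0,0.135,0.55],
  [-0.525,0.085,0.37,0,0,0.135,0.55],
  [-0.525,0.085,0.37,0,0,0.135,0.55],
  [-0.525,0.085,0.37,0,0,0.135,0.55],
])

```text
time_s: 3.5
tool_pos: [0.5414, -0.1289, 0.1489]
tool_rot: [-180.0, -0.0, 66.0]
force: [0.2, 0.3, -0.2]
grip_width: 0.0481
grasp_force: 0.0
```

```bash
python3 - <<'E'
from h import *
q=np.load("q.npy"); g=c2w(q,[0,-.06,.104])[0]; o=env.get_obs()
print(o["time_s"],o["tool_pos"],o["tool_rot"],o["grip_width"],o["force"])
print(rel(o["tool_pos"],o["tool_rot"][2],g,65.356))
for n,x,y in("top",350,120),("side",230,150):
    im=viewer.read_camera(n)[y:y+200,x:x+260,::-1]; cv2.imwrite(f"pics/{n}1.png",cv2.resize(im,None,fx=2.5,fy=2.5,interpolation=cv2.INTER_CUBIC))
E
```

```text
3.5 [ 0.54142167 -0.12890928  0.14886644] [-1.79982040e+02 -1.70242290e-03  6.60417271e+01] 0.04806246645505185 [ 0.19639441  0.29015199 -0.24484859]
(array([-0.042,  0.006,  0.224]), np.float64(0.008))
```

View pics/side1.png

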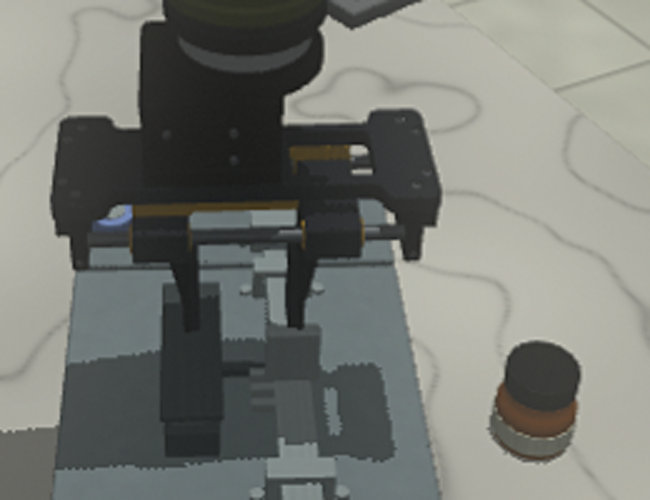

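The side picture shows one fingertip over the catch at crop (191,330) and the other in line with the thumb plate at crop (296,325). The tool is still 8 mm too far towards +y, so I'll back off, then descend.

apply_moves([
  [-0.045,0.005,0.0,0,0,0.008,0.55],
  [-0.045,0.005,0.05,0,0,0.008,0.55],
  [-0.045,0.005,0.12,0,0,0.008,0.55],
  [-0.045,0.005,0.18,0,0,0.008,0.55],
  [-0.045,0.005,0.21,0,0,0.008,0.55],
  [-0.045,0.005,0.21,0,0,0.008,0.55],
  [-0.045,0.005,0.21,0,0,0.008,0.55],
])

```text
time_s: 4.3
tool_pos: [0.5382, -0.1388, 0.1064]
tool_rot: [-180.0, 0.0, 65.2]
force: [-0.5, -0.5, 0.3]
grip_width: 0.0477
grasp_force: 0.0
```

```bash
python3 - <<'E'
from h import *
q=np.load("q.npy"); g=c2w(q,[0,-.06,.09])[0]; o=env.get_obs()
print(o["time_s"],o["tool_pos"],o["tool_rot"],o["grip_width"],o["force"])
print(rel(o["tool_pos"],o["tool_rot"][2],g,65.356))
im=viewer.read_camera("side")[180:340,260:420,::-1]; cv2.imwrite("pics/side2.png",cv2.resize(im,None,fx=3.5,fy=3.5,interpolation=cv2.INTER_CUBIC))
E
```

```text
4.3 [ 0.53822411 -0.13878012  0.10637063] [-1.79985416e+02  1.63497427e-02  6.52205082e+01] 0.04774621310880025 [-0.48959762 -0.50861612  0.2991533 ]
(array([0.01 , 0.001, 0.082]), np.float64(-0.002))
```

View pics/side2.png

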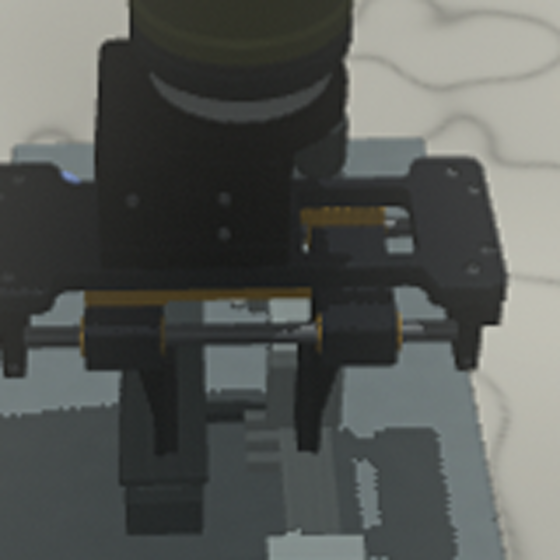

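The fingers are in place: the left tip is over the catch (165,450), and the right tip stands above the bar on the thumb plate's -y side (310,448). Now I press the catch.

apply_moves([
  [0,0,0.03,0,0,0,0.55],
  [0,0,0.05,0,0,0,0.55],
  [0,0,0.065,0,0,0,0.55],
  [0,0,0.08,0,0,0,0.55],
  [0,0,0.085,0,0,0,0.55],
  [0,0,0.085,0,0,0,0.55],
  [0,0,0.085,0,0,0,0.55],
  [0,0,0.085,0,0,0,0.55],
])

```text
time_s: 5.15
tool_pos: [0.5391, -0.139, 0.0904]
tool_rot: [179.9, -0.0, 65.2]
force: [1.5, 0.1, 5.9]
grip_width: 0.0479
grasp_force: 3.1
```

apply_moves([
  [0.02,0,0.005,0,0,0,0.55],
  [0.04,0,0.005,0,0,0,0.55],
  [0.06,0,0.005,0,0,0,0.55],
  [0.08,0,0.005,0,0,0,0.55],
  [0.1,0,0.005,0,0,0,0.55],
  [0.12,0,0.005,0,0,0,0.55],
  [0.14,0,0.005,0,0,0,0.55],
  [0.16,0,0.005,0,0,0,0.55],
  [0.18,0,0.005,0,0,0,0.55],
  [0.2,0,0.005,0,0,0,0.55],
  [0.2,0,0.005,0,0,0,0.55],
  [0.2,0,0.005,0,0,0,0.55],
])

```text
time_s: 6.35
tool_pos: [0.5545, -0.1079, 0.0904]
tool_rot: [179.9, 0.3, 65.1]
force: [-3.4, -9.3, 13.3]
grip_width: 0.0477
grasp_force: 6.7
```

```bash
python3 - <<'E'
from h import *
q=np.load("q.npy"); o=env.get_obs(); c,s=np.cos(q[2]),np.sin(q[2]); d=o["tool_pos"]-[q[0],q[1],0]
print(c*d[0]+s*d[1],-s*d[0]+c*d[1],d[2]); f=o["force"]; print(c*f[0]+s*f[1],-s*f[0]+c*f[1],f[2],o["tool_rot"])
E
```

```text
0.0018313602698248194 -0.027114986739127697 0.09036530197011927
0.7400340914194734 -9.869040112154648 13.282490208446308 [179.85419491   0.29662509  65.06855934]
```

apply_moves([
  [0.02,0,0,0,0,0,0.55],
  [0.04,0,0,0,0,0,0.55],
  [0.06,0,0,0,0,0,0.55],
  [0.06,0,0,0,0,0,0.55],
])

```text
time_s: 6.75
tool_pos: [0.5596, -0.0969, 0.0903]
tool_rot: [179.9, 0.3, 65.1]
force: [-4.4, -9.1, 11.9]
grip_width: 0.0478
grasp_force: 6.7
```

```bash
cat >> h.py <<'E'
def st():
    q=np.load("q.npy"); o=env.get_obs(); c,s=np.cos(q[2]),np.sin(q[2]); d=o["tool_pos"]-[q[0],q[1],0]
    f=o["force"]; print(np.round([c*d[0]+s*d[1],-s*d[0]+c*d[1],d[2]],4),np.round([c*f[0]+s*f[1],-s*f[0]+c*f[1],f[2]],1),o["tool_rot"],o["time_s"])
E
python3 - <<'E'
from h import *
st()
for n in("top","side"):
    viewer.read_camera(n)
    print([(b["location"],b["conf"]) for b in boxes_of(n,"thumb_plate")])
im=viewer.read_camera("side")[180:380,260:420,::-1]; cv2.imwrite("pics/side3.png",cv2.resize(im,None,fx=3,fy=3,interpolation=cv2.INTER_CUBIC))
E
```

```text
[ 0.0018 -0.015   0.0903] [ -0.2 -10.1  11.9] [179.86464643   0.30461395  65.07665528] 6.75
[([416.3, 211.8], 0.89)]
[([344.1, 298.3], 0.95)]
```

View pics/side3.png

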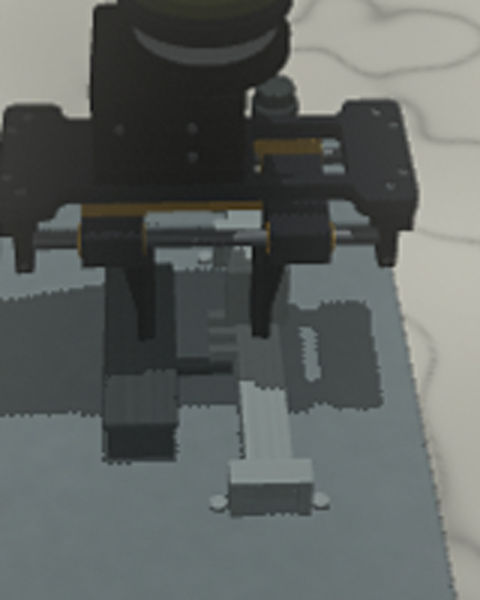

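The bolt is moving: its tail has gone in under the near bracket (270,485), and the rack lugs have advanced past the catch tooth. I continue to the stop.

apply_moves([
  [0.02,0,0,0,0,0,0.55],
  [0.035,0,0,0,0,0,0.55],
  [0.05,0,0,0,0,0,0.55],
  [0.06,0,0,0,0,0,0.55],
  [0.06,0,0,0,0,0,0.55],
])

```text
time_s: 7.5
tool_pos: [0.5641, -0.087, 0.0903]
tool_rot: [179.9, 0.4, 65.0]
force: [-5.4, -10.1, 13.2]
grip_width: 0.0478
grasp_force: 7.7
```

```bash
python3 -c "
from h import *
st()"
```

```text
[ 0.0019 -0.0041  0.0903] [ -0.7 -11.4  13.2] [179.88651595   0.36238227  65.01102731] 7.5
```

Near the expected stop at about -4.5 mm. I push a little further and see if the force rises.

apply_moves([
  [0.01,0,0,0,0,0,0.55],
  [0.02,0,0,0,0,0,0.55],
  [0.03,0,0,0,0,0,0.55],
  [0.03,0,0,0,0,0,0.55],
])

```text
time_s: 7.9
tool_pos: [0.5643, -0.0867, 0.0903]
tool_rot: [180.0, 0.7, 64.7]
force: [-11.7, -17.9, 17.0]
grip_width: 0.0478
grasp_force: 11.6
```

```bash
python3 -c "
from h import *
st()"
```

```text
[ 0.0018 -0.0038  0.0903] [ -3.2 -21.1  17. ] [179.97470223   0.71171176  64.74962334] 7.9
```

The force rose with no motion, so the bolt is at its stop. I relax the push and lift straight up.

apply_moves([
  [-0.02,0,0,0,0,0,0.55],
  [-0.05,0,-0.01,0,0,0,0.55],
  [-0.08,0,-0.05,0,0,0,0.55],
  [-0.09,0,-0.1,0,0,0,0.55],
  [-0.09,0,-0.25,0,0,0,0.55],
  [-0.09,0,-0.45,0,0,0,0.55],
  [-0.09,0,-0.6,0,0,0,0.55],
  [-0.09,0,-0.6,0,0,0,0.55],
  [-0.09,0,-0.6,0,0,0,0.55],
])

```text
time_s: 8.8
tool_pos: [0.5597, -0.0912, 0.2088]
tool_rot: [-180.0, -0.0, 65.3]
force: [-0.6, 0.3, -0.7]
grip_width: 0.0479
grasp_force: 0.0
```

```bash
python3 - <<'E'
from h import *
st()
im=viewer.read_camera("side")[180:380,230:490,::-1]; cv2.imwrite("pics/side4.png",cv2.resize(im,None,fx=3,fy=3,interpolation=cv2.INTER_CUBIC))
for t in("thumb_plate","catch_top","jar"): print(t,[(b["location"],b["conf"]) for b in boxes_of("side",t)][:2])
q=np.load("q.npy"); print([proj("side",c2w(q,[.03,-.03+t-.005,.098])[0]) for t in(.0,.036,.04)])
E
```

```text
[-0.0004 -0.0098  0.2088] [-0.6  0.  -0.7] [-1.79989942e+02 -1.46741179e-02  6.52586419e+01] 8.8
thumb_plate [([346.1, 287.5], 0.66)]
catch_top [([309.7, 293.3], 0.97), ([323.6, 320.9], 0.24)]
jar []
[array([346.75659555, 292.95255189]), array([345.20294992, 275.74420862]), array([345.03735545, 273.91043943])]
```

View pics/side4.png

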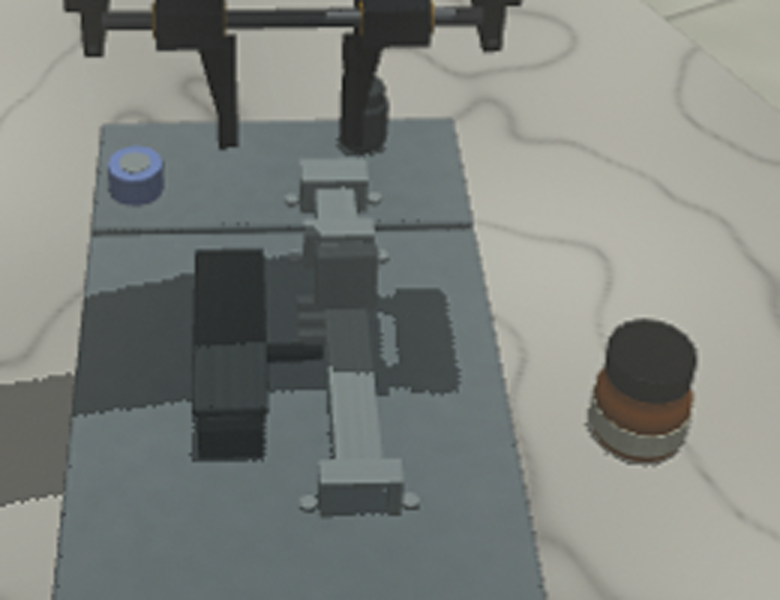

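The bolt reaches into the keeper and the thumb plate (345,272 full frame) is where 40 mm of travel puts it. The catch's front face shows its full original height again, so it is up. The puck, lens and jar are unmoved, so I'm handing in.

```bash
python3 -c "
from h import *
print(env.sign_off())"
```

```text
the job is handed in; nothing more can be done
None
```

The bolt is fully across in the keeper, the catch has sprung back up and locks it, the puck, lens and jar were not disturbed, and the job is handed in (the hand-in gave no verdict back).

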